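# Clip the sensor on and hold the spring slide at its mark

### The job

Squeeze the orange sensor clip off the dark strip of its yellow parking stand and let it grip the top edge of the test fixture's aluminium tab, near the middle of the edge, upright, in line with the tab and pushed fully down. Then pull the fixture's red spring-return handle out until the black pointer stands over the red mark on the white scale, and finish holding it there in the gripper, because the reading is taken while it is held. Do not drop the clip, and leave the other things on the bench where they are.

Things in the scene. Friction and masses are not known exactly. Their poses are not given: they have to be found in the camera images.
- fixture: Spring test fixture, fixed: dark base 270 x 170 x 12 mm, blue spring housing (top 50 mm above bench), white scale rail on its left (+y; top at 30 mm), upright aluminium tab at the rear, sprung slide with red handle in front. Origin on the bench under mid-front of the housing; -x is the pull direction (towards the robot), z up. Stands left or right, yaw to 0.2 rad.
- tab_top (a point): Middle of the top edge of the fixture's bare aluminium tab, at (85, 0, 85) mm in the fixture's frame, axes as the fixture's. The tab is 50 mm long (x), 5 mm thick (y), its top edge 85 mm above the bench, both sides free down to 24 mm above the bench.
- clip: Sprung sensor clip, about 90 g: black sensor body 34 x 10 x 16 mm between two orange levers 24 mm wide (x). Origin at the middle of the sensor body, on the levers' pivot; x along the pivot and the edge it grips, z up. Jaws end 29 mm below the origin. Seated, the sensor body's underside rests on the edge: origin 8 mm above the edge.
- clip_pinch (a point): Point on the clip 34 mm above its origin, midway between the two finger plates (8 to 52 mm above the origin), where to pinch along clip y. Parked, they splay: about 42 mm over the outsides here, 53 mm at the top. Pinched to their stop (about 8 N; any grip of 20 N does it) they are parallel, 28 mm over the outsides.
- clip_jaws (a point): Point on the clip 24 mm below its origin, midway between the jaw pads (24 mm wide, 10 mm tall). Pinching the levers parts the jaws to about 16 mm; let go, they spring shut and grip a 5 mm plate with about 6 N a side.
- stand: Parking stand, fixed: yellow block 100 x 70 x 22 mm with an upright dark steel strip along its x, 70 mm long, 5 mm thick, top edge 85 mm above the bench; the clip starts clipped on this strip. Origin at the centre of its underside. On the other side of the centre line from the fixture.
- grip (a point): Centre of the red grip of the slide, a bar 16 mm (fixture x) x 66 (y) x 28 (z) on a neck 12 x 16 mm. It is 88 mm above the bench; axes as the fixture's. Home it is 60 mm in front of the housing. Both faces are free for fingers from above closing along fixture x; the rod below tops out 37 mm above the bench.
- slide (a joint): How far the slide is pulled out, in m: 0 home (fully in), 0.075 at its end stop, along the fixture's -x. Handle and pointer move with it. The spring pulls it home with about 4.4 N at 0 plus 110 N/m (about 10 N at the mark), so it snaps back when let go.
- pointer (a point): Tip region of the slide's thin black pointer, 2.5 mm wide along fixture x, passing just over the white scale rail; at (-20, 70, 34.5) mm in the fixture's frame when the slide is home.
- mark: The mark: a red band across the white scale rail, 8 mm wide along fixture x, 34 mm long, fixed. Origin at its centre, axes as the fixture's. 35 to 55 mm from the home pointer in the pull direction. The pointer is at the mark when it is over the band.
- gauge_pin: Bystander: upright brass pin, 30 mm diameter, 50 mm tall, in the lane in front of the screwdriver. Origin at the middle of its underside.
- mug: Bystander: blue mug, 80 mm diameter, 95 mm tall, on the left. Origin at the middle of its underside.
- oil_can: Bystander: green can, 60 mm diameter, 160 mm tall, on the right. Origin at the middle of its underside.
- jar: Bystander: white jar with black cap, 70 mm diameter, 80 mm tall, on the left. Origin at the middle of its underside.
- screwdriver: Bystander: screwdriver, 190 mm long, lying in the lane between fixture and stand. Origin at its underside, within its length.
- wrench: Bystander: open wrench, 170 mm, lying across the rear of the bench. Origin at its underside, within its length.
- brush: Bystander: hand brush lying on the right. Origin at its underside, within its length.
There are look-alikes about, which are no part of the job. Of the things that look like the clip, the smallest one is meant.

How it is judged:
On the way, in this order (a step that is already met when the one before it is completed fails the run):
1. the clip grips the top edge of the aluminium tab and has been let go (x of clip in the frame of tab_top between -0.016 and 0.016 m and y of clip in the frame of tab_top between -0.006 and 0.006 m and z of clip in the frame of tab_top between 0.003 and 0.02 m and angle between clip's own z axis and vertical below 0.25 rad and angle between the x axis of clip and the x axis of fixture, either way round below 0.3 rad and contact force between clip and fixture above 2 N and contact force between clip and the fingers below 0.2 N and linear speed of clip below 0.02 m/s), for 0.3 s.
2. the handle, held in the fingers, is pulled out with the pointer over the red mark (x of pointer in the frame of mark between -0.004 and 0.004 m and contact force between fixture and the fingers above 4 N), for 0.5 s.
At the end, for the whole second after the job is handed in: Clip gripping the tab untouched and at rest: within 16 mm of mid-edge, 6 mm across, origin 3 to 20 mm above the edge (8 is seated), upright within 0.25 rad, in line within 0.3 rad. Pointer still, within 4 mm of the band centre line, held by fingers on the handle (over 4 N) (all of step 1 and all of step 2 and velocity of joint slide between -0.01 and 0.01 m/s); the arm keeps its last pose, push and grip.
It fails at once if the clip is dropped (its origin under 50 mm above the bench) (height (world z) of clip below 0.05 m).
It fails at once if another loose thing on the bench is disturbed (moved over 30 mm) (distance of any of screwdriver, wrench, gauge_pin, mug, oil_can, jar, brush from where it was at the start of the episode above 0.03 m).
It also fails if it takes over 54 s, if anything falls off the work surface, if the arm or the gripper's body presses on something with over 40 N, if the wrist force passes 120 N, or if a joint passes its speed limit or range.

### The arm

A 6-joint arm with a two-finger parallel gripper is mounted at the origin on the work surface. World frame = base frame: x ahead of the robot, y to its left, z up, the work surface at z = 0. Lengths are in m, angles in rad, forces in N, time in s.
With the tool pointing down it reaches from about 0.35 to 0.775 m from the base axis. Payload 7.3 kg.
Tool frame: the origin (TCP) lies at the very end of the fingers, on their centre line; the grasp point (between the pads) lies 19 mm behind it; z points along the fingers, y is the line along which they close (so a half turn about z gives the same grasp; the last joint's range is limited). The gripper opens to 92 mm and grips with 3 to 60 N. Pads are 19 mm wide; open, the fingers measure 130 mm over their backs; the gripper's body (75 mm by 190 mm) begins 47 mm behind the grasp point.
Start: joints at [-1.246, 0.342, 1.524, -0, 1.275, -0.146], TCP at [0.238, -0.468, 0.227] pointing down, gripper open.
Joint ranges: [-2.53, 2.53], [-0.77, 2.02], [0.04, 2.7], [-1, 4.14], [0.28, 2.66], [-3.11, 3.11]. Speed limits (rad/s): [2.57, 2.57, 3.14, 3.14, 3.14, 3.14].

### API

Orientations are given as [roll, pitch, yaw] about the fixed x, y, z axes, in that order (R = Rz(yaw) Ry(pitch) Rx(roll)).
In Python, from cell import robot gives the robot as it stands. The module is installed in compiled form; this text tells all that it offers.
- The arm moves only by the tool arm_command, never from a script. Its argument "moves" is a list of rows, each a list of 3 entries, a list of its own where there are three numbers: the shift along the tool's x, y, z in m, then the turn, a rotation vector about the tool's x, y, z in rad, then the finger opening in m, from 0 to 0.0918. In form: [[[dx, dy, dz], [ax, ay, az], claw], ...]. A call has exactly 5 rows; each row is the pose to reach, as a shift and turn from the pose commanded when the call began, along the tool's axes at that moment; what a row does not reach only later rows make up. A row lasts 1/10 s, in which the tool goes at most 50 mm and 8.59 degrees, less where a joint would pass 70% of its speed; a pose out of reach is approached as far as the arm can. A call with a gripper value outside its range is refused whole. The fingers move at their own pace and stop on an object; "squeeze" is the grip in N (left out, the last holds). Time passes only in rows, so rows that repeat a pose let the fingers close, or fill a call up. It gives the time, the measured TCP pose, the force, the opening and the grip force at its end, in the units of the state.
- robot.observe(): the state, without advancing time (a new reading comes with each control period).
- robot.read_camera(name): name is "scene" or "top"; returns the picture (384x512x3 uint8, red, green, blue); there is no depth.
- robot.camera_model(name): a dict with "fx", "fy", "cx", "cy" (pixels), "R" (3x3) and "t" (3): a world point X has camera coordinates R X + t. Camera axes: x right, y down, z forward; pixel columns grow to the right and rows downward; lengths in m; the calibration is good to about 2 mm. A picture is of the moment at which its call begins. camera_model takes no time and is no camera call.
- robot.hand_in(): hands the job in; it is judged then, once.
The state is a dict: "time": time; "qpos": joint angles; "qvel": joint speeds; "joint_efforts": joint torques, N m; "tool_pos": TCP position; "tool_rot": TCP orientation; "contact_force": force on the tool from outside, world axes, zero at the start; "torque": the same for the moment, N m; "opening": finger opening in m; "grip_force": force on a finger pad.
Only numpy, scipy, OpenCV 4.12 (cv2) and the standard library are available. Lean on these libraries where they do the work, as an engineer would, in place of code of your own. Each camera call takes 0.05 s, during which the arm holds its last target. There are 200 camera calls.

## Working session

There is one attempt and no reset: what is moved stays moved. The work goes in short steps, Python scripts to look and compute and a tool call to move; the robot and the scene stay as the last step left them, time stands still between calls to the robot, and variables do not carry over. Pictures are saved under pics/ and viewed, at most 12 in all, crops included, and the job is handed in when it is done.

Besides the shell and the picture viewer there is one more tool, called after "Request:" as name(argument=value, ...) on one line, values as JSON. arm_command: Moves the arm, as the interface text tells. Its arguments: {"type":"object","properties":{"moves":{"type":"array"},"squeeze":{"type":"number"}},"required":["moves"]}

```bash
mkdir -p pics; cat > h.py <<'E'
import numpy as np, cv2
from cell import robot
def ray(c,u,v):
    m=robot.camera_model(c);R=np.array(m["R"]);t=np.array(m["t"])
    d=R.T@np.array([(u-m["cx"])/m["fx"],(v-m["cy"])/m["fy"],1]);return -R.T@t,d
def onz(c,u,v,z):
    o,d=ray(c,u,v);return o+d*(z-o[2])/d[2]
def proj(c,X):
    m=robot.camera_model(c);p=np.array(m["R"])@np.array(X)+np.array(m["t"]);return p[0]/p[2]*m["fx"]+m["cx"],p[1]/p[2]*m["fy"]+m["cy"]
def tri(a,b):
    (o,d),(p,e)=ray("scene",*a),ray("top",*b)
    s=np.linalg.lstsq(np.c_[d,-e],p-o,rcond=None)[0];x=o+d*s[0];y=p+e*s[1];return (x+y)/2,np.linalg.norm(x-y)
E
python3 - <<'E'
from h import *
for c in("scene","top"):
    im=robot.read_camera(c);np.save(f"{c}0.npy",im);cv2.imwrite(f"pics/{c}0.png",cv2.resize(im[:,:,::-1],(800,600),interpolation=cv2.INTER_CUBIC))
    m=robot.camera_model(c);o,d=ray(c,256,192);print(c,o,d,m["fx"])
print(robot.observe())
E
```

```text
scene [ 1.05407241 -0.65185202  0.77792241] [-0.45124337  0.63250172 -0.62961824] 370.7752618716728
top [ 0.44175938 -0.00684465  1.49216351] [ 0.08612078 -0.00306478 -0.99630606] 417.0274546592732
{'time': 0.1, 'qpos': array([-1.24600928e+00,  3.42662819e-01,  1.52489372e+00, -2.69643321e-05,
        1.27538143e+00, -1.46028387e-01]), 'qvel': array([ 0.00151821, -0.00244117, -0.00184884,  0.00140553,  0.00016304,
        0.00104898]), 'joint_efforts': array([ 1.88398270e-03, -4.32007992e+01, -2.44694281e+01,  7.19176163e-02,
        5.25153300e-02, -5.75018203e-05]), 'tool_pos': array([ 0.23803455, -0.46754853,  0.22611907]), 'tool_rot': array([-3.14025790e+00, -1.70246370e-04,  4.70823191e-01]), 'contact_force': array([-0.48958805, -0.21840836, -0.48200505]), 'torque': array([-0.03421179, -0.00266577,  0.02031204]), 'grip_force': 0.0, 'opening': 0.09193513046599418}
```

View pics/scene0.png

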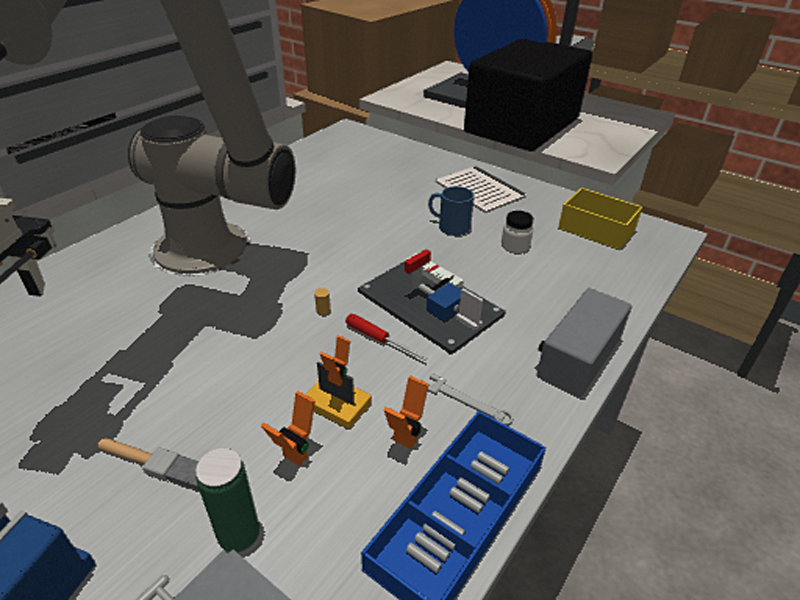

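View pics/top0.png

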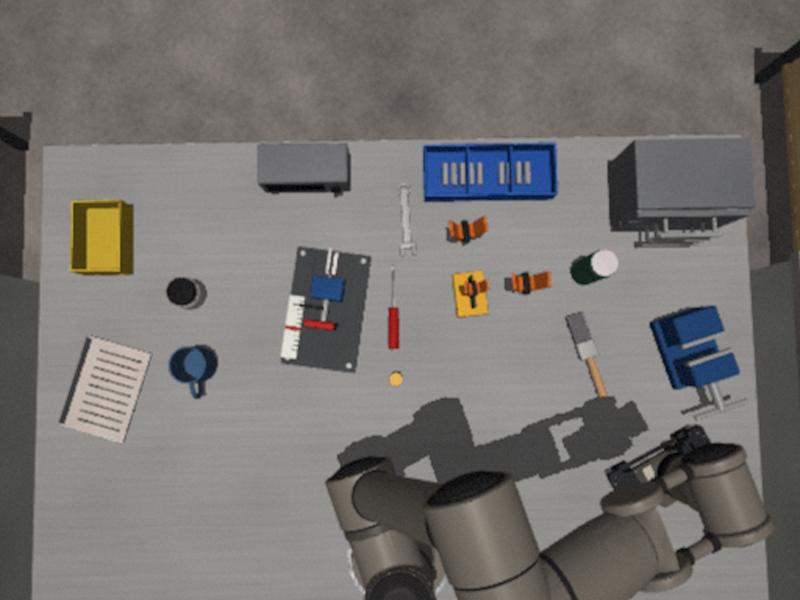

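The top view shows three clip look-alikes: one on the yellow stand (top 470,290; scene 337,360), one at top 467,230 / scene 408,415, and one at top 530,282 / scene 293,435. The last two are larger and stand on the bench, so I choose the one on the stand. I'll check that in a close crop, alongside the fixture.

```bash
python3 - <<'E'
from h import *
t=np.load("top0.npy")[:,:,::-1];s=np.load("scene0.npy")[:,:,::-1]
f=lambda a:cv2.resize(a,(400,300),interpolation=cv2.INTER_CUBIC)
a=f(t[165:213,270:334]);b=f(s[210:279,180:272]);c=f(t[155:242,172:288]);d=f(s[150:231,220:328])
cv2.imwrite("pics/crop0.png",np.vstack([np.hstack([a,b]),np.hstack([c,d])]))
def st(n,im,k,roi):
    x0,y0,x1,y1=roi;m=np.zeros(im.shape[:2],np.uint8);m[y0:y1,x0:x1]=k[y0:y1,x0:x1]
    nn,l,s_,ce=cv2.connectedComponentsWithStats(m)
    for i in range(1,nn):
        if s_[i,4]>12:
            r=cv2.minAreaRect(np.argwhere(l==i)[:,::-1].astype(np.float32));print(n,s_[i],ce[i].round(1),np.round(r[0],1),np.round(r[1],1),round(r[2],1))
for nm,im,roi in(("top",t,(170,150,345,245)),("scene",s,(190,150,335,290))):
    h=cv2.cvtColor(im,cv2.COLOR_BGR2HSV);H,S,V=h[...,0],h[...,1],h[...,2]
    st(nm+" red",im,((H<5)|(H>174))&(S>150)&(V>60),roi)
    st(nm+" orange",im,(H>=6)&(H<15)&(S>150)&(V>60),roi)
    st(nm+" yellow",im,(H>=17)&(H<30)&(S>150)&(V>80),roi)
    st(nm+" blue",im,(H>100)&(H<125)&(S>120)&(V>50),roi)
    st(nm+" dark",im,(V<75)&(S<80),roi)
E
```

```text
top red [249 197   6  26 153] [251.5 209.7] [251.5 209.5] [25.  5.] 90.0
top red [194 204  20   7  91] [203.8 207.4] [203.6 207.4] [19.4  4.7] 7.6
top orange [288 150   9   5  25] [292.9 151.1] [292. 152.] [4. 8.] 90.0
top orange [328 175   8  13  70] [331.1 181.1] [331.5 181. ] [ 7. 12.] 0.0
top orange [338 176   7  10  55] [341.4 180.1] [341.  180.5] [9. 6.] 90.0
top orange [304 179   9   9  51] [307.9 182.9] [308.  182.9] [6.5 7.8] 76.0
top orange [297 181   6   9  42] [299.5 184.5] [299.5 185. ] [8. 5.] 90.0
top yellow [290 174  22  29 398] [299.6 188.8] [300.3 187.7] [27.5 19.5] 83.3
top yellow [250 239   7   6  38] [252.9 241.6] [253.  241.5] [5. 6.] 90.0
top blue [199 176  21  17 286] [209.1 184.1] [209.  184.1] [20.2 14.3] 7.6
top dark [286 150   6   5  18] [288.1 152.4] [288.  152.6] [6.4 3. ] 36.9
top dark [296 150   5   7  18] [297.8 152.6] [298.2 153.1] [3.5 6.5] 11.3
top dark [187 159  22  46 570] [197.8 179.2] [197.4 181.3] [20.1 44.7] 5.4
top dark [ 181  162   56   75 1691] [215.9 205.2] [208.8 198.1] [46.  74.4] 8.1
top dark [334 175   5  13  40] [336.2 181.1] [336. 1
[... 941 characters left out ...]
0.0
scene dark [190 161   8  15  73] [192.3 166.8] [193.5 168. ] [14.  7.] 90.0
scene dark [ 229  168   94   59 1880] [270.6 196.7] [275.6 192.8] [87.1 42.2] 34.0
scene dark [222 208  51  26  80] [243.7 219.1] [247.  220.5] [55.8  2.5] 24.0
scene dark [203 232  23  27 251] [215.1 246.1] [213.8 244.4] [30.4 15.2] 26.6
scene dark [281 250  26  13  30] [292.9 255.8] [293.4 256.2] [27.7  0.9] 26.6
scene dark [264 270   9  11  45] [268.  274.4] [268.5 274. ] [10.4  6.6] 71.6
scene dark [190 279  17  11  71] [197.6 284.5] [196.9 284.7] [16.5  7.6] 26.6
scene dark [248 283  15   7  65] [254.6 286.9] [255. 286.] [ 6. 14.] 90.0
scene dark [264 283   6   5  14] [266.  285.1] [266. 285.] [2.8 5.7] 45.0
```

View pics/crop0.png

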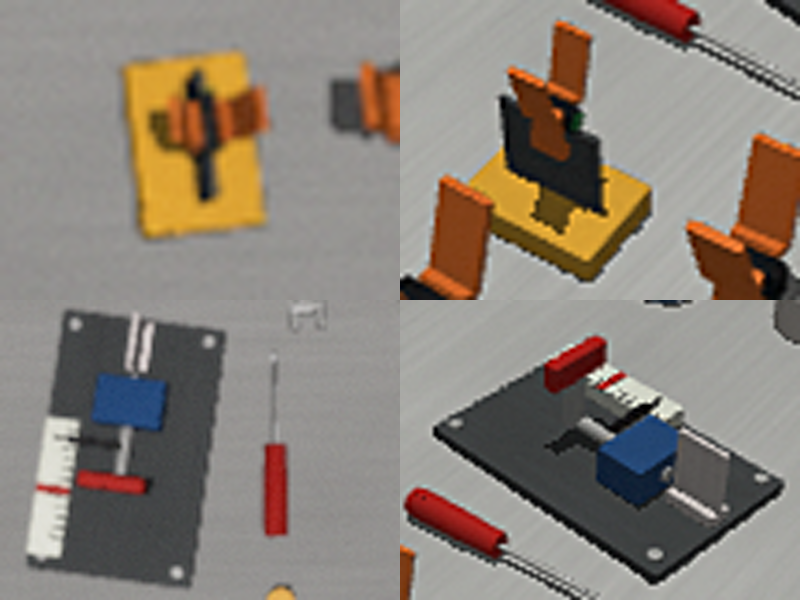

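The crop confirms it: the small orange clip sits on the dark strip of the yellow stand, at about crop (205,120), and the other two are larger. The fixture's tab is the upright plate behind the blue housing. The red mark is at crop (52,490). Next I'll measure positions.

```bash
python3 - <<'E'
from h import *
np.set_printoptions(precision=4,suppress=True)
T=lambda u,v,z:onz("top",u,v,z)
tc=lambda u,v:(172+u/3.448,155+(v-300)/3.448)
ta=lambda u,v:(270+u/6.25,165+v/6.25)
sb=lambda u,v:(180+(u-400)*.23,210+v*.23)
sd=lambda u,v:(220+(u-400)*.27,150+(v-300)*.27)
scr=[T(*tc(*p),.013) for p in((73,325),(209,341),(43,554),(177,573))];print("screws",np.array(scr))
x=(scr[0]+scr[1]-scr[2]-scr[3]);yaw=np.arctan2(x[1],x[0]);y=scr[0]+scr[2]-scr[1]-scr[3];yaw2=np.arctan2(-y[0],y[1])
print("fix yaw",yaw,yaw2,"base centre",sum(scr)/4)
print("tab top scene",onz("scene",*sd(680,428),.085),onz("scene",*sd(728,460),.085))
print("tab top topv",[T(*tc(*p),.085) for p in((136,315),(133,365),(150,322),(143,372))])
print("grip top", T(203.6,206.5,.102), "grip scene tri",tri((266.9,166.9),(203.6,207.2)))
print("mark",T(*tc(52,490),.03),onz("scene",*sd(610,381),.03))
print("pointer",T(*tc(62,439),.0345),T(*tc(110,442),.0345))
print("strip ends top",T(*ta(195,72),.085),T(*ta(207,200),.085))
print("strip scene",onz("scene",*sb(502,97),.085),onz("scene",*sb(604,165),.085))
print("lever tips: R",tri(sb(573,28),ta(265,110)),"L",tri(sb(530,80),ta(172,125)))
print("yellow corners z22",[T(*ta(*p),.022) for p in((125,65),(243,53),(265,222),(142,237))])
E
```

```text
screws [[0.6801 0.2117 0.013 ]
 [0.6611 0.0708 0.013 ]
 [0.4436 0.2435 0.013 ]
 [0.422  0.1064 0.013 ]]
fix yaw -0.14069478681283565 -0.14507913869261813 base centre [0.5517 0.1581 0.013 ]
tab top scene [0.6316 0.1473 0.085 ] [0.6841 0.1352 0.085 ]
tab top topv [array([0.6775, 0.1388, 0.085 ]), array([0.6278, 0.1422, 0.085 ]), array([0.6703, 0.125 , 0.085 ]), array([0.6207, 0.1324, 0.085 ])]
grip top [0.5162 0.1644 0.102 ] grip scene tri (array([0.5134, 0.1651, 0.0898]), np.float64(0.002644813792285799))
mark [0.5083 0.2313 0.03  ] [0.5091 0.2315 0.03  ]
pointer [0.5598 0.2202 0.0345] [0.556  0.1715 0.0345]
strip ends top [ 0.6137 -0.1656  0.085 ] [ 0.5438 -0.1703  0.085 ]
strip scene [ 0.5482 -0.1743  0.085 ] [ 0.6318 -0.179   0.085 ]
lever tips: R (array([ 0.5944, -0.1807,  0.1713]), np.float64(0.030588228385776666)) L (array([ 0.5745, -0.1589,  0.1046]), np.float64(0.024061930188432393))
yellow corners z22 [array([ 0.626, -0.133,  0.022]), array([ 0.6318, -0.2002,  0.022 ]), array([ 0.5354, -0.2101,  0.022 ]), array([ 0.5281, -0.1404,  0.022 ])]
```

```bash
cat >> h.py <<'E'
def tool(target,yaw):
    o=robot.observe();p=np.array(o["tool_pos"]);y=o["tool_rot"][2]
    d=np.array(target)-p;c,s=np.cos(y),np.sin(y)
    print("pos",p.round(4),"rot",np.round(o["tool_rot"],3),"open",round(o["opening"],4),"t",o["time"],"F",np.round(o["contact_force"],1))
    print("shift",np.round([c*d[0]+s*d[1],s*d[0]-c*d[1],-d[2]],4),"az",round(-((yaw-y+np.pi)%(2*np.pi)-np.pi),3))
E
python3 - <<'E'
from h import *
np.set_printoptions(precision=4,suppress=True)
ta=lambda u,v:(270+u/6.25,165+v/6.25)
print("tips z145",onz("top",*ta(266,109),.145),onz("top",*ta(171,123),.145))
print("other clip near edge",onz("top",*ta(330,100),.0),onz("top",*ta(360,90),.1))
t=np.load("top0.npy");s=np.load("scene0.npy")
for n,im,(x0,y0,x1,y1) in(("top",t,(203,156,222,181)),("scene",s,(288,178,318,212))):
    h=cv2.cvtColor(im,cv2.COLOR_RGB2HSV);m=((h[...,2]>120)&(h[...,1]<60)).astype(np.uint8)
    print(n);print(h[y0:y1,x0:x1,2])
tool((.579,-.17,.2),.087)
E
```

```text
tips z145 [ 0.5864 -0.1952  0.145 ] [ 0.5799 -0.1457  0.145 ]
other clip near edge [ 0.6066 -0.2525  0.    ] [ 0.6007 -0.2523  0.1   ]
top
[[149 152 150 151 152 154 152 151 149 151 151 151 153 151 152 154 156 151
  152]
 [151 153 148 152 151 152 152 151 148 150 152 153 151 153 148 150 155 154
  153]
 [139 149 151 151 149 150 151 165 173 157 154 151 153 152 154 152 155 155
  155]
 [106 118 120 119 122 129 135 173 200 165 139 151 155 153 151 153 153 152
  150]
 [ 65  76  72  71  77  91 110 165 199 148 108 119 122 130 138 139 148 151
  153]
 [ 68  72  69  69  72  70  87 173 198 116  76 106 139 130  99 107 121 124
  125]
 [ 68  68  70  69  68  74  99 181 194 101  77 150 199 155  71  70  73  79
   76]
 [ 70  69  64  71  67  70 124 197 193  90 112 187 216 158  69  72  70  66
   70]
 [ 69  70  70  68  71  73 131 198 173  75 149 217 209 141  72  70  71  69
   73]
 [ 68  68  69  70  70  73 146 202 156  75 160 223 197 106  73  70  71  69
   69]
 [ 68  71  74  68  68  69 159 216 160  75 161 224 192  88  70  73  70  69
   74]
 [ 71  68  69  70  68  80 165 213 144  82 163 225 188  75  72  68  70 
[... 697 characters left out ...]
 76  75  78  61  69  71  67  71  70
   70]
 [112 111 102 102 103  98 103 124 128  87  74  73  70  65  63  67  70  70
   69]
 [117 120 117 117 119 121 118 120 120 111 102 106 102 101  96 100  90  64
   67]
 [120 118 118 120 117 122 121 121 122 118 120 123 120 121 120 125 106  59
   61]
 [121 119 118 119 121 122 121 118 117 118 120 120 118 122 124 124 100  55
   60]]
scene
[[ 36  84 229 ... 161 166 168]
 [142 236 220 ... 167 168 167]
 [247 172 223 ... 166 165 162]
 ...
 [ 66  65  66 ... 173 169 167]
 [ 66  65  65 ... 169 166 165]
 [ 66  65  64 ... 166 167 166]]
pos [ 0.238  -0.4675  0.2261] rot [-3.14  -0.     0.471] open 0.0919 t 0.1 F [-0.5 -0.2 -0.5]
shift [ 0.4388 -0.1105  0.0261] az 0.384
```

Request:
arm_command(moves=[[[0.03,-0.008,0.0],[0,0,0.04],0.08],[[0.08,-0.02,0.0],[0,0,0.1],0.08],[[0.125,-0.031,0.0],[0,0,0.2],0.08],[[0.17,-0.042,0.0],[0,0,0.3],0.08],[[0.215,-0.053,0.0],[0,0,0.384],0.08]], squeeze=25)

```text
time: 0.6
tool_pos: [0.4067, -0.3216, 0.2265]
tool_rot: [-3.141, 0.0, 0.083]
contact_force: [0.4, -0.2, -0.3]
opening: 0.0798
grip_force: 0.0
```

```bash
python3 -c "
from h import *
tool((.583,-.17,.2),.088)"
```

```text
pos [ 0.4067 -0.3216  0.2265] rot [-3.141  0.     0.083] open 0.0798 t 0.6 F [ 0.4 -0.2 -0.3]
shift [ 0.1882 -0.1366  0.0265] az -0.005
```

Request:
arm_command(moves=[[[0.036,-0.026,0.0],[0,0,0],0.08],[[0.074,-0.054,0.005],[0,0,0],0.08],[[0.113,-0.082,0.01],[0,0,0],0.08],[[0.152,-0.11,0.015],[0,0,0],0.08],[[0.188,-0.137,0.026],[0,0,0],0.08]])

```text
time: 1.1
tool_pos: [0.5828, -0.1688, 0.2008]
tool_rot: [3.141, -0.001, 0.087]
contact_force: [0.3, -1.0, -0.2]
opening: 0.0804
grip_force: 0.0
```

```bash
python3 - <<'E'
from h import *
a=robot.read_camera("scene");b=robot.read_camera("top")
tool((.583,-.17,.108),.088)
f=lambda a:cv2.resize(a[:,:,::-1],(400,400),interpolation=cv2.INTER_CUBIC)
cv2.imwrite("pics/c1.png",np.hstack([f(a[180:290,165:275]),f(b[140:220,265:345])]))
E
```

```text
pos [ 0.5834 -0.1657  0.1982] rot [-3.139e+00  2.000e-03  9.200e-02] open 0.0796 t 1.2 F [ 0.2 -0.5 -0.1]
shift [-0.0008  0.0042  0.0902] az 0.004
```

View pics/c1.png

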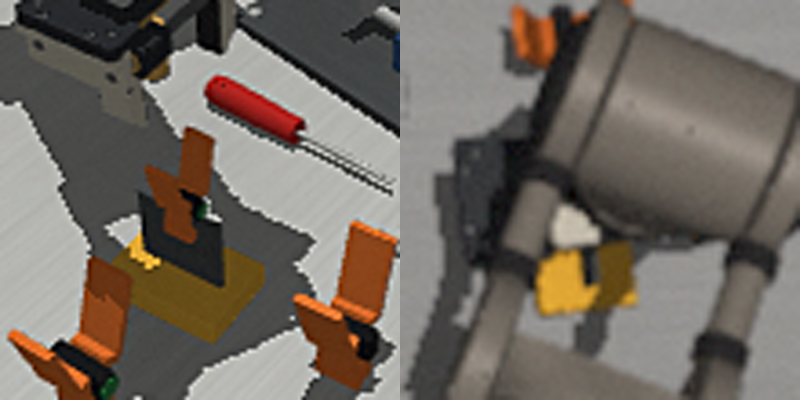

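The gripper, at crop (130,60), is above and in line with the clip, at crop (185,190), and the path down is clear. I'll descend part way and check the settled pose.

Request:
arm_command(moves=[[[0,0.001,0.01],[0,0,0],0.08],[[0,0.002,0.02],[0,0,0],0.08],[[0,0.003,0.03],[0,0,0],0.08],[[0,0.003,0.03],[0,0,0],0.08],[[0,0.003,0.03],[0,0,0],0.08]])

```text
time: 1.7
tool_pos: [0.5809, -0.1742, 0.1706]
tool_rot: [-3.142, 0.0, 0.085]
contact_force: [0.4, 0.1, 0.1]
opening: 0.0798
grip_force: 0.0
```

```bash
python3 - <<'E'
from h import *
tool((.583,-.17,.108),.088)
E
```

```text
pos [ 0.5809 -0.1742  0.1706] rot [-3.142  0.     0.085] open 0.0798 t 1.7 F [0.4 0.1 0.1]
shift [ 0.0025 -0.004   0.0626] az -0.003
```

Request:
arm_command(moves=[[[0.002,-0.004,0.012],[0,0,0],0.08],[[0.002,-0.004,0.028],[0,0,0],0.08],[[0.002,-0.004,0.046],[0,0,0],0.08],[[0.002,-0.004,0.062],[0,0,0],0.08],[[0.002,-0.004,0.063],[0,0,0],0.08]])

```text
time: 2.2
tool_pos: [0.5817, -0.1684, 0.1053]
tool_rot: [-3.14, 0.004, 0.087]
contact_force: [-0.9, 0.7, -0.1]
opening: 0.08
grip_force: 0.0
```

Request:
arm_command(moves=[[[0,0,0],[0,0,0],0.06],[[0,0,0],[0,0,0],0.05],[[0,0,0],[0,0,0],0.04],[[0,0,0],[0,0,0],0.03],[[0,0,0],[0,0,0],0.015]], squeeze=25)

```text
time: 2.7
tool_pos: [0.5837, -0.1696, 0.1091]
tool_rot: [3.14, -0.002, 0.087]
contact_force: [-1.7, -0.4, 9.6]
opening: 0.045
grip_force: 6.0
```

Request:
arm_command(moves=[[[0,0,0],[0,0,0],0.01],[[0,0,0],[0,0,0],0.01],[[0,0,0],[0,0,0],0.01],[[0,0,0],[0,0,0],0.01],[[0,0,0],[0,0,0],0.01]])

```text
time: 3.2
tool_pos: [0.5842, -0.1698, 0.11]
tool_rot: [3.139, -0.004, 0.087]
contact_force: [-0.7, -0.7, 9.5]
opening: 0.027
grip_force: 25.0
```

Request:
arm_command(moves=[[[0,0,-0.005],[0,0,0],0.01],[[0,0,-0.015],[0,0,0],0.01],[[0,0,-0.03],[0,0,0],0.01],[[0,0,-0.05],[0,0,0],0.01],[[0,0,-0.07],[0,0,0],0.01]])

```text
time: 3.7
tool_pos: [0.5829, -0.1691, 0.1787]
tool_rot: [-3.141, 0.001, 0.087]
contact_force: [0.1, -0.3, -1.1]
opening: 0.0274
grip_force: 25.0
```

```bash
python3 - <<'E'
from h import *
a=robot.read_camera("scene")
tool((.656,.143,.178),-.142)
cv2.imwrite("pics/c2.png",cv2.resize(a[150:290,150:310,::-1],(686,600),interpolation=cv2.INTER_CUBIC))
E
```

```text
pos [ 0.5845 -0.1697  0.1826] rot [ 3.139 -0.005  0.087] open 0.0272 t 3.75 F [ 1.3 -0.3  2.9]
shift [ 0.0983 -0.3053  0.0046] az 0.229
```

View pics/c2.png

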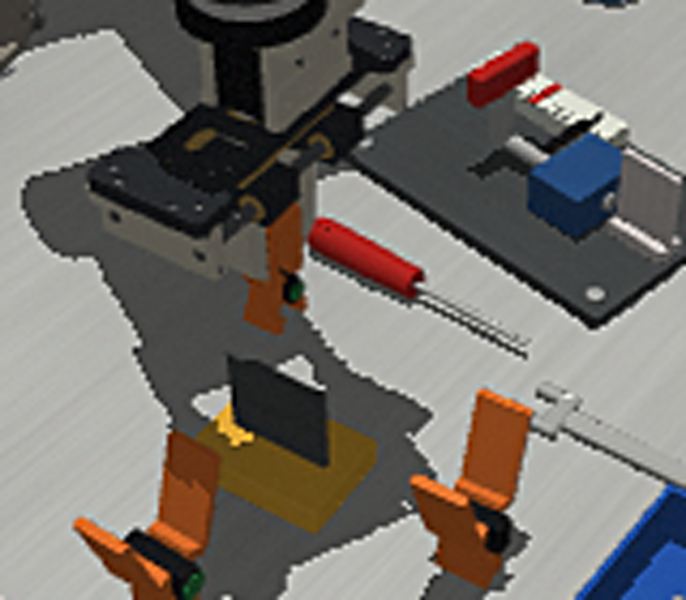

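The clip, at crop (280,280), hangs upright in the gripper and clear of the strip. I'll carry it to above the tab.

Request:
arm_command(moves=[[[0.006,-0.018,0],[0,0,0.02],0.01],[[0.016,-0.05,0],[0,0,0.06],0.01],[[0.028,-0.086,0],[0,0,0.1],0.01],[[0.039,-0.122,0],[0,0,0.14],0.01],[[0.049,-0.153,0],[0,0,0.18],0.01]])

```text
time: 4.25
tool_pos: [0.6186, -0.0107, 0.1775]
tool_rot: [-3.141, 0.0, -0.095]
contact_force: [-0.0, 0.2, -1.1]
opening: 0.0278
grip_force: 25.0
```

```bash
python3 -c "
from h import *
tool((.656,.143,.178),-.142)"
```

```text
pos [ 0.6186 -0.0107  0.1775] rot [-3.141  0.    -0.095] open 0.0278 t 4.25 F [-0.   0.2 -1.1]
shift [ 0.0227 -0.1565 -0.0005] az 0.047
```

Request:
arm_command(moves=[[[0.005,-0.036,0],[0,0,0.02],0.01],[[0.01,-0.072,0],[0,0,0.04],0.01],[[0.015,-0.106,0],[0,0,0.047],0.01],[[0.02,-0.136,0],[0,0,0.047],0.01],[[0.023,-0.156,0],[0,0,0.047],0.01]])

```text
time: 4.75
tool_pos: [0.656, 0.1431, 0.1772]
tool_rot: [-3.141, 0.001, -0.139]
contact_force: [-0.0, -0.4, -1.3]
opening: 0.0274
grip_force: 25.0
```

Request:
arm_command(moves=[[[0,0,0.008],[0,0,0],0.01],[[0,0,0.018],[0,0,0],0.01],[[0,0,0.024],[0,0,0],0.01],[[0,0,0.024],[0,0,0],0.01],[[0,0,0.024],[0,0,0],0.01]])

```text
time: 5.25
tool_pos: [0.656, 0.1397, 0.1536]
tool_rot: [3.141, 0.0, -0.141]
contact_force: [-0.5, -0.1, -0.6]
opening: 0.0272
grip_force: 25.0
```

```bash
python3 - <<'E'
from h import *
a=robot.read_camera("scene");b=robot.read_camera("top")
tool((.656,.143,.110),-.142)
np.save("s2.npy",a);np.save("t2.npy",b)
f=lambda a:cv2.resize(a[:,:,::-1],(400,400),interpolation=cv2.INTER_CUBIC)
cv2.imwrite("pics/c3.png",np.hstack([f(a[130:210,260:340]),f(b[140:220,180:260])]))
o=robot.observe()["tool_pos"]
c,s=np.cos(-.142),np.sin(-.142)
for nm,dx,dz in(("jaw near",-.012,-.046),("jaw far",.012,-.046),("tcp",0,0)):
    q=proj("scene",(o[0]+c*dx,o[1]+s*dx,o[2]+dz));print(nm,np.round(q,1),((q[0]-260)*5,(q[1]-130)*5))
E
```

```text
pos [0.6563 0.14   0.1542] rot [-3.141e+00 -1.000e-03 -1.410e-01] open 0.0278 t 5.35 F [-0.5 -0.1  0. ]
shift [-0.0007 -0.0029  0.0442] az 0.001
jaw near [299.  180.9] (np.float64(194.83080810346792), np.float64(254.71612227956612))
jaw far [305.3 184.5] (np.float64(226.37278324268863), np.float64(272.4542342036244))
tcp [303.7 170.1] (np.float64(218.28585336267622), np.float64(200.46057298579768))
```

View pics/c3.png

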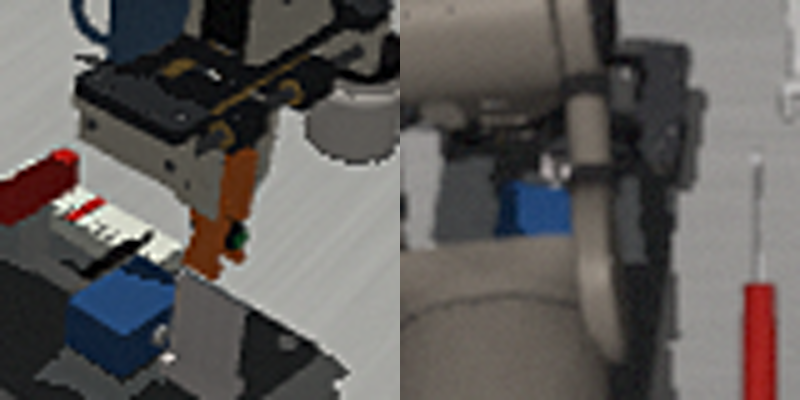

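The clip, at crop (215,240), is just above the tab, whose top edge runs from (178,268) to (245,310). I'll compute the cross offset.

```bash
python3 - <<'E'
from h import *
np.set_printoptions(precision=4,suppress=True,linewidth=200)
P=lambda u,v,z:onz("scene",260+u/5-.5+.1,130+v/5-.5+.1,z)
print("tab",P(178,269,.085),P(245,311,.085))
z=.1542-.046
print("-y jaw bottom",P(185,262,z),P(217,279,z),"+y",P(243,264,z))
s=np.load("scene0.npy");g=cv2.cvtColor(s,cv2.COLOR_RGB2GRAY)
print(g[180:200,290:314])
E
```

```text
tab [0.6276 0.1515 0.085 ] [0.6808 0.141  0.085 ]
-y jaw bottom [0.6416 0.1329 0.1082] [0.6651 0.1304 0.1082] +y [0.6699 0.1525 0.1082]
[[220 215 216 211 134  69 106 168 163 161 161 161 164 163 163 161 161 161 162 161 164 165 165 163]
 [233 225 216 140  77  83 116 170 163 163 161 164 163 162 162 161 161 162 161 164 167 164 161 164]
 [101 152  75  82  86  94 136 172 166 163 164 164 163 162 162 161 163 162 163 166 163 162 163 167]
 [ 56  59  72  94  95  87  73 132 168 164 165 163 161 162 162 161 162 163 166 164 163 165 167 166]
 [ 64  62  62  68  50  41 133  62 111 171 168 164 164 162 161 162 163 165 165 163 165 169 165 162]
 [ 65  65  64  62  72 127 199 216 118  61 140 169 166 164 163 165 166 166 162 165 167 165 164 162]
 [ 63  64  64  63  64  76  79 120 184 168  80  76 130 170 171 170 166 162 166 168 166 160 162 167]
 [ 66  64  65  61  67  81  82  77  86 161 218 169  82  76 131 173 169 169 167 163 161 163 166 165]
 [ 66  65  64  66  68  88  86  84  81  73  94 192 211 120  60 109 174 174 167 162 164 167 166 167]
 [ 63  65  65  63  68  89  87  87  85  83  78  81 120 192 211  81  82 140
[... 316 characters left out ...]
0 178]
 [ 46  20  23  26  63  90  86  85  83  85  88  86  84  86  88  79  81  82  81  56  63  59  56  93]
 [ 24  20  30  29  76  88  83  87  85  87  87  86  85  85  85  86  85  87  84  61  61  64  62  55]
 [ 24  65 148  77  74  87  84  87  87  85  87  84  85  86  88  85  87  88  78  65  67  64  65  64]
 [ 49 127  91  66  84  85  84  86  85  87  87  84  84  85  86  86  86  87  80  63  66  68  64  63]
 [ 53 112  65  58  90  85  82  85  86  87  86  83  86  87  85  82  85  88  73  61  65  67  68  65]
 [ 53  76  67  37  91  84  82  85  83  85  86  83  85  86  87  83  85  86  67  64  64  63  66  63]
 [ 27  32  42  42  86  81  81  82  85  87  85  84  85  86  87  84  86  88  65  61  62  62  63  64]]
```

```bash
python3 - <<'E'
from h import *
for p in((296.4,185),(301.3,188),(306.9,191),(295.3,184.4),(308.2,191.7)): print(onz("scene",*p,.085).round(4))
E
```

```text
[0.6347 0.1469 0.085 ]
[0.6541 0.1434 0.085 ]
[0.6749 0.1412 0.085 ]
[0.6305 0.1474 0.085 ]
[0.6796 0.1407 0.085 ]
```

Request:
arm_command(moves=[[[-0.001,-0.0025,0.0],[0,0,0],0.01],[[-0.001,-0.0025,0.008],[0,0,0],0.01],[[-0.001,-0.0025,0.016],[0,0,0],0.01],[[-0.001,-0.0025,0.024],[0,0,0],0.01],[[-0.001,-0.0025,0.032],[0,0,0],0.01]])

```text
time: 5.85
tool_pos: [0.6551, 0.1432, 0.1205]
tool_rot: [3.141, 0.001, -0.14]
contact_force: [0.9, 0.6, -0.9]
opening: 0.0272
grip_force: 25.0
```

```bash
python3 - <<'E'
from h import *
a=robot.read_camera("scene")
tool((.655,.1425,.110),-.142)
cv2.imwrite("pics/c4.png",cv2.resize(a[150:210,270:330,::-1],(600,600),interpolation=cv2.INTER_CUBIC))
E
```

```text
pos [0.6544 0.1432 0.119 ] rot [ 3.141e+00  3.000e-03 -1.400e-01] open 0.0273 t 5.9 F [-0.2  0.5 -1.8]
shift [0.0007 0.0006 0.009 ] az 0.002
```

View pics/c4.png

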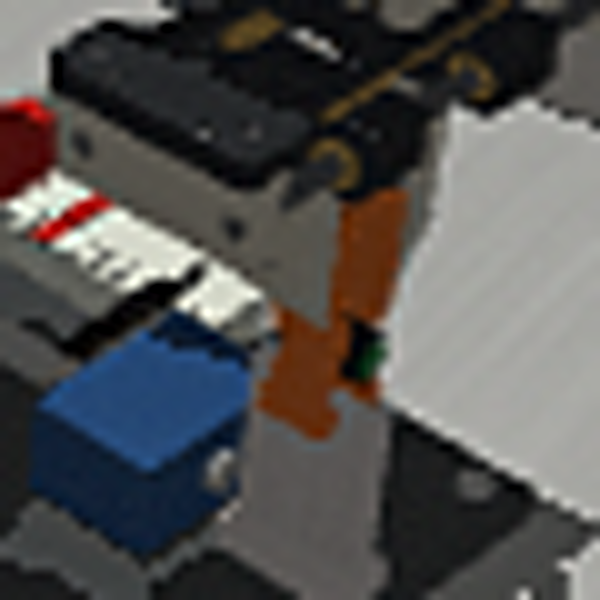

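The tab lies between the jaws: the near jaw at (300,400) is in front of the tab face and the other is hidden behind it. I'll push it fully down.

Request:
arm_command(moves=[[[0,0,0.003],[0,0,0],0.01],[[0,0,0.006],[0,0,0],0.01],[[0,0,0.009],[0,0,0],0.01],[[0,0,0.011],[0,0,0],0.01],[[0,0,0.011],[0,0,0],0.01]])

```text
time: 6.4
tool_pos: [0.6553, 0.1433, 0.1105]
tool_rot: [3.141, 0.0, -0.14]
contact_force: [-0.1, -0.1, -0.8]
opening: 0.0273
grip_force: 25.0
```

Request:
arm_command(moves=[[[0,0,0.001],[0,0,0],0.01],[[0,0,0.002],[0,0,0],0.01],[[0,0,0.003],[0,0,0],0.01],[[0,0,0.003],[0,0,0],0.01],[[0,0,0.003],[0,0,0],0.01]])

```text
time: 6.9
tool_pos: [0.6556, 0.1433, 0.11]
tool_rot: [-3.141, -0.002, -0.14]
contact_force: [-3.6, -0.7, 8.8]
opening: 0.027
grip_force: 25.0
```

Contact at the seated height, with 8.8 N upward. I'll open, then lift.

Request:
arm_command(moves=[[[0,0,0.002],[0,0,0],0.035],[[0,0,0.001],[0,0,0],0.045],[[0,0,0.001],[0,0,0],0.055],[[0,0,0],[0,0,0],0.07],[[0,0,0],[0,0,0],0.085]])

```text
time: 7.4
tool_pos: [0.6555, 0.1433, 0.1076]
tool_rot: [3.141, -0.0, -0.14]
contact_force: [-0.9, -0.2, 0.5]
opening: 0.0624
grip_force: 0.0
```

Request:
arm_command(moves=[[[0,0,0],[0,0,0],0.085],[[0,0,-0.008],[0,0,0],0.085],[[0,0,-0.025],[0,0,0],0.085],[[0,0,-0.05],[0,0,0],0.085],[[0,0,-0.08],[0,0,0],0.085]])

```text
time: 7.9
tool_pos: [0.6549, 0.1432, 0.1882]
tool_rot: [3.141, 0.002, -0.14]
contact_force: [-0.3, 0.2, 0.0]
opening: 0.085
grip_force: 0.0
```

```bash
python3 - <<'E'
from h import *
a=robot.read_camera("scene")
tool((.5134,.1640,.19),1.43)
cv2.imwrite("pics/c5.png",cv2.resize(a[140:220,250:330,::-1],(600,600),interpolation=cv2.INTER_CUBIC))
E
```

```text
pos [0.6575 0.1435 0.195 ] rot [-3.14  -0.008 -0.14 ] open 0.0849 t 7.95 F [0.5 0.1 3.6]
shift [-1.455e-01 -1.000e-04  5.000e-03] az -1.57
```

View pics/c5.png

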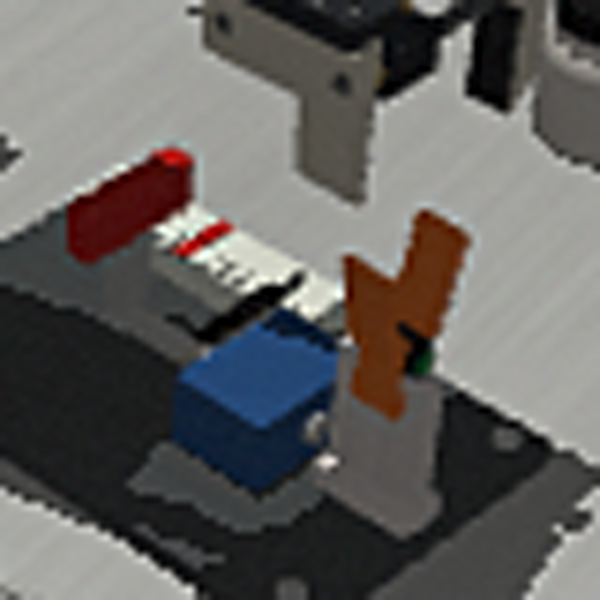

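The clip stands upright on the tab near mid-edge, at (395,320), and the fingers are clear. Next I'll turn and move to the handle.

Request:
arm_command(moves=[[[-0.012,0,0],[0,0,-0.12],0.085],[[-0.03,0,0],[0,0,-0.26],0.085],[[-0.05,0,0],[0,0,-0.4],0.085],[[-0.07,0,0],[0,0,-0.54],0.085],[[-0.09,0,0],[0,0,-0.68],0.085]])

```text
time: 8.45
tool_pos: [0.5656, 0.156, 0.1883]
tool_rot: [3.141, -0.001, 0.546]
contact_force: [-0.0, -0.1, 0.6]
opening: 0.0853
grip_force: 0.0
```

```bash
python3 -c "
from h import *
tool((.5125,.1640,.17),1.43)"
```

```text
pos [0.5656 0.156  0.1883] rot [ 3.141e+00 -1.000e-03  5.460e-01] open 0.0853 t 8.45 F [-0.  -0.1  0.6]
shift [-0.0413 -0.0344  0.0183] az -0.884
```

Request:
arm_command(moves=[[[-0.012,-0.01,0],[0,0,-0.14],0.07],[[-0.024,-0.02,0],[0,0,-0.28],0.07],[[-0.034,-0.028,0],[0,0,-0.42],0.07],[[-0.0413,-0.0344,0],[0,0,-0.56],0.07],[[-0.0413,-0.0344,0],[0,0,-0.7],0.07]])

```text
time: 8.95
tool_pos: [0.5122, 0.1645, 0.1885]
tool_rot: [3.141, -0.0, 1.246]
contact_force: [-0.6, 0.4, -0.8]
opening: 0.07
grip_force: 0.0
```

Request:
arm_command(moves=[[[0,0,0],[0,0,-0.1],0.07],[[0,0,0],[0,0,-0.18],0.07],[[0,0,0.01],[0,0,-0.18],0.07],[[0,0,0.02],[0,0,-0.18],0.07],[[0,0,0.02],[0,0,-0.18],0.07]])

```text
time: 9.45
tool_pos: [0.5121, 0.1639, 0.1658]
tool_rot: [-3.138, 0.001, 1.418]
contact_force: [-0.3, -0.5, 0.1]
opening: 0.0697
grip_force: 0.0
```

```bash
python3 - <<'E'
from h import *
a=robot.read_camera("scene")
tool((.5125,.1640,.069),1.43)
cv2.imwrite("pics/c6.png",cv2.resize(a[130:210,230:310,::-1],(600,600),interpolation=cv2.INTER_CUBIC))
E
```

```text
pos [0.5125 0.164  0.1666] rot [-3.139e+00  1.000e-03  1.418e+00] open 0.0701 t 9.5 F [-0.6  0.3  0.4]
shift [0.     0.     0.0976] az -0.012
```

View pics/c6.png

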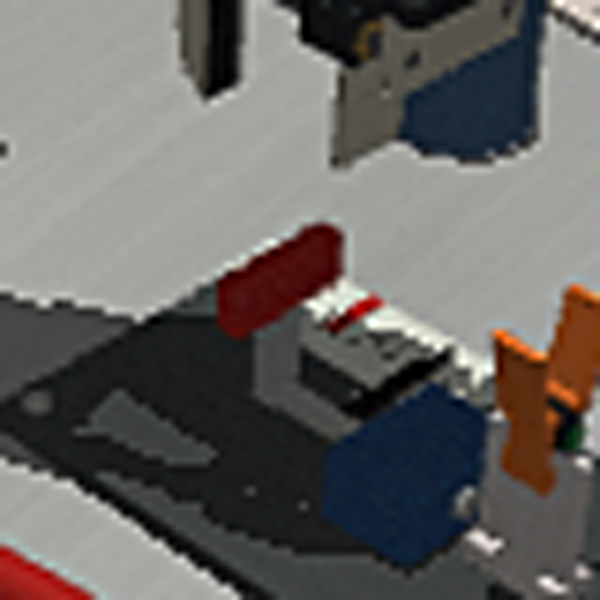

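The fingers, at (210,95) and (345,160), straddle the handle at (280,275). I'll descend.

Request:
arm_command(moves=[[[0,0,0.016],[0,0,-0.012],0.07],[[0,0,0.036],[0,0,-0.012],0.07],[[0,0,0.058],[0,0,-0.012],0.07],[[0,0,0.08],[0,0,-0.012],0.07],[[0,0,0.097],[0,0,-0.012],0.07]])

```text
time: 10.0
tool_pos: [0.5129, 0.1641, 0.0696]
tool_rot: [-3.141, 0.0, 1.431]
contact_force: [-0.1, -1.1, 0.1]
opening: 0.0703
grip_force: 0.0
```

Request:
arm_command(moves=[[[0,0,0],[0,0,0],0.06],[[0,0,0],[0,0,0],0.04],[[0,0,0],[0,0,0],0.03],[[0,0,0],[0,0,0],0.02],[[0,0,0],[0,0,0],0.01]], squeeze=45)

```text
time: 10.5
tool_pos: [0.5136, 0.1642, 0.0715]
tool_rot: [3.14, -0.0, 1.432]
contact_force: [0.3, 0.5, -0.4]
opening: 0.0344
grip_force: 0.0
```

Request:
arm_command(moves=[[[0,0,0],[0,0,0],0.005],[[0,0,0],[0,0,0],0.005],[[0,0,0],[0,0,0],0.005],[[0,0,0],[0,0,0],0.005],[[0,0,0],[0,0,0],0.005]])

```text
time: 11.0
tool_pos: [0.5128, 0.1642, 0.0709]
tool_rot: [-3.141, 0.0, 1.431]
contact_force: [-4.9, 0.7, 5.2]
opening: 0.0152
grip_force: 45.0
```

```bash
python3 -c "
from h import *
tool((.5125,.1640,.069),1.43)"
```

```text
pos [0.5128 0.1642 0.0709] rot [-3.141  0.     1.431] open 0.0152 t 11.0 F [-4.9  0.7  5.2]
shift [-0.0002 -0.0002  0.0019] az 0.001
```

Request:
arm_command(moves=[[[0,-0.008,0],[0,0,0],0.005],[[0,-0.018,0],[0,0,0],0.005],[[0,-0.03,0],[0,0,0],0.005],[[0,-0.042,0],[0,0,0],0.005],[[0,-0.05,0],[0,0,0],0.005]])

```text
time: 11.5
tool_pos: [0.4657, 0.1714, 0.0709]
tool_rot: [3.136, -0.002, 1.432]
contact_force: [10.5, 0.5, -7.3]
opening: 0.0154
grip_force: 45.0
```

Request:
arm_command(moves=[[[0,0,0],[0,0,0],0.005],[[0,0,0],[0,0,0],0.005],[[0,0,0],[0,0,0],0.005],[[0,0,0],[0,0,0],0.005],[[0,0,0],[0,0,0],0.005]])

```text
time: 12.0
tool_pos: [0.4663, 0.1713, 0.0709]
tool_rot: [3.136, -0.002, 1.431]
contact_force: [9.7, 0.8, -5.7]
opening: 0.0158
grip_force: 45.0
```

```bash
python3 - <<'E'
from h import *
a=robot.read_camera("scene");b=robot.read_camera("top")
tool((.5128,.1642,.0709),1.431);print(robot.observe()["grip_force"])
np.save("s3.npy",a);np.save("t3.npy",b)
f=lambda a:cv2.resize(a[:,:,::-1],(400,400),interpolation=cv2.INTER_CUBIC)
cv2.imwrite("pics/c7.png",np.hstack([f(a[145:195,250:300]),f(b[185:235,165:215])]))
E
```

```text
pos [0.4663 0.1713 0.0709] rot [ 3.136e+00 -2.000e-03  1.431e+00] open 0.016 t 12.1 F [ 8.9 -0.3 -5.7]
shift [-0.0005  0.047  -0.    ] az 0.0
44.995288252830505
```

View pics/c7.png

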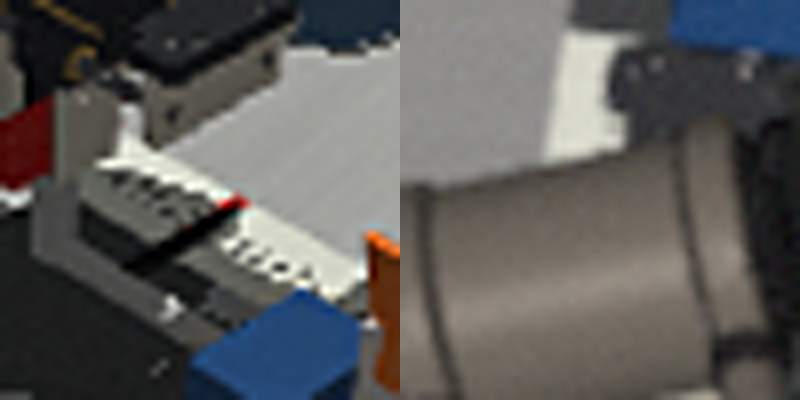

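The black pointer lies over the red band; only its outer end shows red, at crop (238,203). I'll quantify the offset along fixture x.

```bash
python3 - <<'E'
from h import *
np.set_printoptions(precision=4,suppress=True,linewidth=200)
X=np.array([.99,-.1405])
fx=lambda P:(P[:2]-np.array([.655,.1438]))@X*1e3+85
fy=lambda P:(P[:2]-np.array([.655,.1438]))@np.array([.1405,.99])*1e3
s0=np.load("scene0.npy").astype(int);s3=np.load("s3.npy").astype(int)
red=lambda s:(s[...,0]-s[...,1:].max(2)).clip(0)
def band(s,x0,y0,x1,y1):
    w=red(s)[y0:y1,x0:x1]; w=np.where(w>40,w,0);v,u=np.nonzero(w);
    for a,b in sorted(zip(u,v)): 
        P=onz("scene",a+x0,b+y0,.03);print("red",a+x0,b+y0,w[b,a],round(fx(P),1),round(fy(P),1))
print("s0");band(s0,272,164,286,180)
print("s3");band(s3,272,164,286,180)
g=s3.sum(2)//3
for v in range(169,178):
    for u in range(268,283):
        P=onz("scene",u,v,.0345)
        if g[v,u]<70 and 45<fy(P)<75:print("blk",u,v,g[v,u],round(fx(P),1),round(fy(P),1))
E
```

```text
s0
red 272 164 54 -115.1 89.7
red 272 165 61 -110.9 85.1
red 272 166 62 -106.8 80.6
red 272 167 64 -102.6 76.1
red 272 168 41 -98.6 71.7
red 273 164 64 -112.6 92.2
red 273 165 61 -108.5 87.7
red 273 166 67 -104.3 83.1
red 273 167 56 -100.2 78.6
red 273 173 99 -76.2 52.4
red 274 164 58 -110.2 94.8
red 274 165 59 -106.0 90.2
red 274 166 60 -101.9 85.7
red 274 172 84 -77.7 59.1
red 274 173 173 -73.8 54.8
red 275 172 167 -75.3 61.6
red 275 173 133 -71.4 57.3
red 276 171 90 -76.9 68.4
red 276 172 149 -72.9 64.1
red 276 173 50 -69.0 59.7
red 277 170 83 -78.4 75.3
red 277 171 165 -74.5 70.9
red 277 172 65 -70.5 66.6
red 278 170 165 -76.0 77.8
red 278 171 141 -72.1 73.4
red 279 169 77 -77.6 84.8
red 279 170 164 -73.6 80.3
red 279 171 44 -69.7 75.9
red 280 170 126 -71.2 82.8
s3
red 277 170 98 -78.4 75.3
red 278 170 175 -76.0 77.8
red 279 169 81 -77.6 84.8
red 279 170 86 -73.6 80.3
red 280 170 134 -71.2 82.8
blk 269 169 39 -97.6 55.0
blk 270 169 47 -95.2 57.5
blk 278 170 58 -72.0 72.9
blk 270 171 38 -87.2 48.8
blk 271 171 49 -84.8 51.3
blk 274 171 53 -77.6 58.7
blk 276 171 47 -72.8 63.6
blk 277 171 5 -70.5 66.1
blk 278 171 0 -68.1 68.6
blk 279 171 47 -65.7 71.0
blk 274 172 47 -73.7 54.4
blk 275 172 0 -71.3 56.8
blk 276 172 0 -68.9 59.3
blk 277 172 5 -66.6 61.7
blk 278 172 54 -64.2 64.2
blk 272 173 47 -74.5 45.2
blk 273 173 26 -72.2 47.6
blk 274 173 0 -69.8 50.1
blk 275 173 0 -67.4 52.5
blk 276 173 9 -65.0 55.0
blk 277 173 41 -62.7 57.4
blk 274 174 2 -65.9 45.8
blk 275 174 13 -63.5 48.3
blk 276 174 63 -61.2 50.7
```

Request:
arm_command(moves=[[[0,-0.002,0],[0,0,0],0.005],[[0,-0.004,0],[0,0,0],0.005],[[0,-0.005,0],[0,0,0],0.005],[[0,-0.005,0],[0,0,0],0.005],[[0,-0.005,0],[0,0,0],0.005]])

```text
time: 12.6
tool_pos: [0.4615, 0.172, 0.0709]
tool_rot: [3.136, -0.002, 1.431]
contact_force: [10.4, 1.1, -5.9]
opening: 0.0155
grip_force: 45.0
```

```bash
python3 - <<'E'
from h import *
X=np.array([.99,-.1405]);Y=np.array([.1405,.99]);C=np.array([.655,.1438])
tool((.5128,.1642,.0709),1.431)
a=robot.read_camera("scene").astype(int);s0=np.load("scene0.npy").astype(int);s3=np.load("s3.npy").astype(int)
red=lambda s:(s[...,0]-s[...,1:].max(2)).clip(0)
for n,s in(("home",s0),("s3",s3),("now",a)):
    if n=="home":  # pointer at home for bias check: true fx -20
        R=(280,298,168,186);z=.0345
    else: R=(264,284,166,180);z=.0345
    W=[];F=[]
    for v in range(R[2],R[3]):
        for u in range(R[0],R[1]):
            P=onz("scene",u,v,z)[:2]-C;f=P@X*1e3+85;y=P@Y*1e3
            c=(-20,-68,-73)[("home","s3","now").index(n)]
            g=s[v,u].max()
            if 55<y<68 and abs(f-c)<9 : W.append(max(0,90-g));F.append(f)
    print(n,"pointer fx",round(np.average(F,weights=W),1),len(F),sum(W))
    if n!="s3":
        w=np.where(red(s)>40,red(s),0)[169:176,272:284];v,u=np.nonzero(w)
        f=np.array([(onz("scene",p+272,q+169,.03)[:2]-C)@X*1e3+85 for p,q in zip(u,v)]);k=abs(f+74)<8
        print("red",len(f[k]),round(np.average(f[k],weights=w[v,u][k]),1))
cv2.imwrite("pics/c8.png",cv2.resize(a[155:190,255:295,::-1].astype(np.uint8),(640,560),interpolation=cv2.INTER_CUBIC))
E
```

```text
pos [0.4615 0.172  0.0709] rot [ 3.136e+00 -2.000e-03  1.431e+00] open 0.0155 t 12.6 F [10.4  1.1 -5.9]
shift [-0.0006  0.0519 -0.    ] az 0.0
home pointer fx -21.0 13 389
red 17 -74.1
s3 pointer fx -68.5 11 446
now pointer fx -72.1 12 475
red 6 -72.7
```

View pics/c8.png

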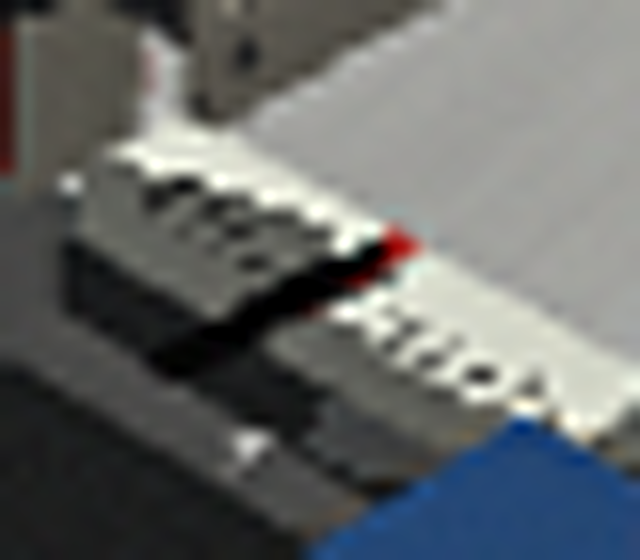

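The pointer is over the band, about 1–2 mm short of its centre line, with a thin red sliver on the housing side at (350,285). I'll make a last trim.

Request:
arm_command(moves=[[[0,-0.001,0],[0,0,0],0.005],[[0,-0.0015,0],[0,0,0],0.005],[[0,-0.0015,0],[0,0,0],0.005],[[0,-0.0015,0],[0,0,0],0.005],[[0,-0.0015,0],[0,0,0],0.005]])

```text
time: 13.15
tool_pos: [0.4601, 0.1722, 0.0709]
tool_rot: [3.135, -0.002, 1.431]
contact_force: [10.3, 0.4, -6.3]
opening: 0.0157
grip_force: 45.0
```

Request:
arm_command(moves=[[[0,0,0],[0,0,0],0.005],[[0,0,0],[0,0,0],0.005],[[0,0,0],[0,0,0],0.005],[[0,0,0],[0,0,0],0.005],[[0,0,0],[0,0,0],0.005]])

```text
time: 13.65
tool_pos: [0.4601, 0.1722, 0.0709]
tool_rot: [3.135, -0.002, 1.431]
contact_force: [9.6, 1.0, -6.3]
opening: 0.0157
grip_force: 45.0
```

```bash
python3 -c "
from h import *
tool((.5128,.1642,.0709),1.431);print(robot.hand_in())"
```

```text
pos [0.4601 0.1722 0.0709] rot [ 3.135e+00 -2.000e-03  1.431e+00] open 0.0157 t 13.65 F [ 9.6  1.  -6.3]
shift [-0.0006  0.0533 -0.    ] az 0.0
the job is handed in; nothing more can be done
None
```

I handed the job in at 13.65 s: the clip grips the aluminium tab upright near mid-edge, and the gripper holds the red handle about 53 mm out, with the pointer within about 1 mm of the red mark's centre by my estimate (hand-in returned no verdict).

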